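# Finish the stepped display pedestal in a craft shop

### The arm

A 6-joint arm with a two-finger parallel gripper is mounted at the origin on the work surface. World frame = base frame: x ahead of the robot, y to its left, z up, the work surface at z = 0. Lengths are in mm, angles in rad, forces in N, time in s.
With the tool pointing down it reaches from about 300 to 775 mm from the base axis. Payload 14.6 kg.
Tool frame: the origin (TCP) lies on the centre line of the jaws, within the pads' length; the fingertips stand 11 mm ahead of it and the grasp point (between the pads) lies 8 mm behind it; x points along the fingers, y is the direction in which the jaws open and shut, and the axes are right-handed (so a half turn about x gives the same grasp; the last joint's range is limited). The gripper opens to 94 mm and grips with 3 to 60 N. Pads are 16 mm wide; open, the fingers measure 119 mm over their backs; the gripper's body (75 mm by 177 mm) begins 78 mm behind the grasp point.
Start: joints at [1.144, 0.3, 1.521, -0, 1.321, -0.067], TCP at [193.645, 514.773, 216.446] pointing down, gripper open.
Joint ranges: [-3.03, 3.03], [-0.79, 2.21], [0.23, 2.52], [-1.04, 4.18], [0, 3.07], [-2.55, 2.55]. Speed limits (rad/s): [2.22, 2.22, 2.57, 3.14, 3.14, 3.14].

### API

Orientations are given as [roll, pitch, yaw] about the fixed x, y, z axes, in that order (R = Rz(yaw) Ry(pitch) Rx(roll)).
In Python, from cell import manip gives the robot as it stands.
- The arm moves only by the shell command python3 -m handwheel 'ROWS' [OPENING] [FORCE]. ROWS is JSON, a list of rows, each a list of 2 entries, a list of its own where there are three numbers: the shift along the tool's x, y, z in mm, then the turn about the tool's x in rad. In form: [[[x, y, z], spin], ...]. A call has exactly 10 rows; each row shifts and turns the commanded pose from where the row before left it, along the tool's axes as they then stand; what a row does not reach is not made up. A row lasts 1/8 s, in which the tool goes at most 62.5 mm and 10.7 degrees, less where a joint would pass 70% of its speed; a pose out of reach is approached as far as the arm can. A call with a gripper value outside its range is refused whole. OPENING is the closure in counts, from 0 (fully open) to 255 (shut), set as the call begins (- or left out, the last holds). The fingers move at their own pace and stop on an object; FORCE is the grip in N (left out, the last holds). Time passes only in rows, so rows that do not move let the fingers close, or fill a call up. It gives the time, the measured TCP pose, the force and the opening at its end, in the units of the state.
- manip.read_state(): the state, without advancing time (a new reading comes with each control period).
- manip.camera(name): name is "scene" or "top" or "wrist"; returns a dict with "pixels" (384x512x3 uint8, red, green, blue), "z_map" (384x512 float32, mm along the optical axis (not along the pixel's ray), 0 where there is no reading), "mtx" (3x3 intrinsics, pixels), "xyz" and "orientation" of the camera in the world. Camera axes: x right, y up, looking along -z (the intrinsics and any distortion apply to the point x, -y, -z); pixel columns grow to the right and rows downward; lengths in mm; the calibration is good to about 2 mm. A picture is of the moment at which its call begins.
- manip.sign_off(): hands the job in, once; it reports no verdict.
Trained networks look in the newest picture that a camera, given by its name, has taken for a name from the list of things; names that differ only in an ending like _2 or _b are one class to them, and where a whole thing is asked for, a point or a joint stands for the part that bears it (a point fixed in the world has none). Each returns a list of dicts, best first, with "confidence" (0 to 1); they miss things now and then, are a little off and sometimes report something else, mostly with a low value. They report only what shows in the picture. A call takes as long as a camera call.
- manip.cut_out(target, camera): "region" (384x512 bool, what is visible of it) and "centre" ([column, row] in pixels, amid what is visible of it).
The state is a dict: "clock": time; "joints": joint angles; "qd": joint speeds; "effort": joint torques, N m; "eef_pos": TCP position; "eef_rot": TCP orientation; "wrist_force": force on the tool from outside, world axes, zero at the start; "moment": the same for the moment, N m; "finger_gap": finger opening in mm.
Only numpy, scipy, OpenCV 4.12 (cv2) and the standard library are available. Lean on these libraries where they do the work, as an engineer would, in place of code of your own. Each camera call takes 0.05 s, during which the arm holds its last target. There are 200 camera calls.

### The job

Finish the stepped display pedestal on the dark wooden plinth, building it from the bottom up with one of each piece: base step, small square step, round drum, waisted stem, and the lidded brass pot on top. The base step is already on the plinth, so leave it there and leave its identical spare, the elephant and the copper dish where they stand. Set each piece down upright and centred on the one below before fetching the next, with the small step's sides parallel to the base step's.

Things in the scene. Friction and masses are not known exactly. Their poses are not given: they have to be found in the camera images.
- plinth: dark wooden plinth, 96 x 96 mm square, 20 mm high, brass corners, fixed to the table; origin at the centre of its underside (on the table), x and y axes along its sides, z up. The pedestal is built on it. It stands anywhere among the other things
- base_step_mid (a point): the base step that already lies on the plinth: loose square white marble slab, 70 x 70 mm, 20 mm thick; the point is its centre (10 mm above its underside, 10 mm below its top), x and y axes along its sides, z up
- spare_step_mid (a point): a spare base step lying flat on the table, identical to the one on the plinth: white marble, 70 x 70 x 20 mm, loose; the point is its centre, x and y axes along its sides. Not wanted: it stays where it lies
- small_step_mid (a point): the small square step, a loose white marble slab 52 x 52 mm, 20 mm thick, lying flat on the table; the point is its centre (half-way up), x and y axes along its sides, z up
- drum_mid (a point): the round drum, a loose white marble disc 44 mm in diameter and 22 mm high, standing flat on the table; the point is its centre (half-way up), z up along its axis
- stem_mid (a point): the waisted stem, a loose white marble spool 48 mm high: flanges 34 mm in diameter at both ends (each 9 mm high), waist 24 mm in diameter; stands upright on the table; grips well with the fingers across both flanges; the point is its centre (half-way up), z up along its axis
- pot_mid (a point): the lidded brass pot, 52 mm high, round: foot 24 mm in diameter, belly 40 mm in diameter from 13 to 31 mm above its underside, narrower neck and lid with a small knob above; loose, stands upright on the table; the point is half-way up its axis (26 mm above its underside), z up
- elephant_mid (a point): bystander: dark wooden toy elephant, about 95 mm long, 42 mm wide, 70 mm high, loose, standing among the things; the point is on its middle, 35 mm above the table, the head towards its -x
- dish_mid (a point): bystander: open copper dish 84 mm in diameter and 35 mm high, loose, standing among the things; the point is on its axis, 17 mm above the table

How it is judged:
By the outcome, as a careful person would: the job done as asked, in the order asked, and still so for the second after the job is handed in, with the robot touching nothing.
It also fails if it takes over 134 s, if anything falls off the work surface, if the arm or the gripper's body presses on something with over 40 N, if the wrist force passes 120 N, or if a joint passes its speed limit or range.

## Working session

There is one attempt and no reset: what is moved stays moved. The work goes in short steps, Python scripts to look and compute and a shell command to move; the robot and the scene stay as the last step left them, time stands still between calls to the robot, and variables do not carry over. Pictures are saved under pics/ and viewed, about 12 in all and at most 16, crops included, and the job is handed in when it is done.

```bash
ls; mkdir -p pics; cat > h.py <<'E'
import numpy as np, cv2
from scipy.spatial.transform import Rotation as R
from cell import manip
def cam(n,save=None):
    c=manip.camera(n)
    if save: cv2.imwrite('pics/'+save,c['pixels'][:,:,::-1])
    return c
def rot(c):
    o=np.array(c['orientation'],float)
    return o if o.shape==(3,3) else R.from_euler('xyz',o).as_matrix()
def cloud(c):
    z=c['z_map'].astype(float);h,w=z.shape;K=np.array(c['mtx'])
    u,v=np.meshgrid(np.arange(w),np.arange(h))
    p=np.stack([(u-K[0,2])/K[0,0]*z,-(v-K[1,2])/K[1,1]*z,-z],-1)
    P=p@rot(c).T+np.array(c['xyz']); P[z==0]=np.nan
    return P
E
python3 - <<'E'
from h import *
s=manip.read_state();print({k:s[k] for k in('clock','eef_pos','eef_rot','wrist_force','finger_gap')})
ims=[]
for n in('top','scene'):
    c=cam(n);ims.append(c['pixels']);P=cloud(c);print(n,c['xyz'],c['orientation'],np.array(c['mtx']).tolist(),[k for k in c])
    for t in['plinth','base_step_mid','spare_step_mid','small_step_mid','drum_mid','stem_mid','pot_mid','elephant_mid','dish_mid']:
        for d in manip.cut_out(t,n)[:3]:
            m=d['region'];Q=P[m];Q=Q[~np.isnan(Q[:,0])]
            if len(Q)==0: continue
            top=np.percentile(Q[:,2],90);T=Q[Q[:,2]>top-5]
            print(t,round(d['confidence'],2),np.round(d['centre']),m.sum(),'ztop',round(top,1),'mid',np.round((T.min(0)+T.max(0))/2,1),'ext',np.round(np.ptp(T,axis=0),1),np.round(cv2.minAreaRect(T[:,:2].astype(np.float32))[2],1))
cv2.imwrite('pics/a_top.png',ims[0][:,:,::-1]);cv2.imwrite('pics/a_scene.png',ims[1][:,:,::-1])
E
```

```text
pics
{'clock': 0.0, 'eef_pos': array([193.54238269, 514.56369965, 215.89037057]), 'eef_rot': array([-1.62623981,  1.56965786, -1.98601758]), 'wrist_force': array([ 0.23132919, -0.55933973, -0.19134531]), 'finger_gap': 94.0150084074171}
top [376.36353889 -11.43246701 875.56640959] [ 0.19099469  0.02405664 -1.54702895] [[430.8564755759129, 0.0, 254.09104022556605], [0.0, 430.8564755759129, 186.33331170163999], [0.0, 0.0, 1.0]] ['pixels', 'z_map', 'mtx', 'xyz', 'orientation']
plinth 0.65 [228. 239.] 1131 ztop 21.4 mid [450.   94.   28.6] ext [109.2 108.7  24.4] 10.0
base_step_mid 0.95 [211. 231.] 1367 ztop 40.9 mid [449.8  97.7  39.8] ext [75.2 75.1  7.9] 6.9
base_step_mid 0.45 [221. 144.] 303 ztop 48.5 mid [618.2  85.7  47.7] ext [31.5 30.7  7.1] 0.8
spare_step_mid 0.71 [142. 150.] 1156 ztop 20.8 mid [610.9 245.7  19.8] ext [79.7 82.4  8. ] 15.9
small_step_mid 0.92 [120. 233.] 714 ztop 21.1 mid [443.7 278.8  19.8] ext [56.5 59.1  7.5] 12.6
drum_mid 0.66 [301. 232.] 365 ztop 23.2 mid [454.1 -81.8  21.6] ext [41.4 39.7  6.8] 88.1
stem_mid 0.83 [222. 146.] 265 ztop 48.4 mid [617.1  84.6  
[... 696 characters left out ...]
613.9 247.4  21.2] ext [82.5 88.1  7.9] 16.6
base_step_mid 0.56 [254. 151.] 901 ztop 42.2 mid [452.6  98.2  41.2] ext [74.6 77.5  8. ] 5.3
spare_step_mid 0.84 [347. 149.] 782 ztop 22.2 mid [615.8 245.8  21.2] ext [78.9 85.   7.9] 16.2
small_step_mid 0.66 [295. 115.] 371 ztop 22.4 mid [448.  278.7  20.6] ext [58.9 60.9  6.1] 15.4
drum_mid 0.73 [207. 208.] 413 ztop 24.2 mid [455.8 -82.9  22.7] ext [42.9 43.6  6.7] 40.3
pot_mid 0.87 [279. 248.] 388 ztop 46.6 mid [632.2 -85.5  47.5] ext [24.4 23.9 11.6] 1.6
elephant_mid 0.79 [132. 261.] 1238 ztop 65.8 mid [ 420.1 -280.4   65.9] ext [32.5 39.5 10.2] 29.8
dish_mid 0.95 [221. 303.] 1737 ztop 35.2 mid [ 616.9 -245.    34.5] ext [82.9 82.8  8.6] 34.9
```

```bash
cat >> h.py <<'E'
def go(x,y,z,yaw=None,q=True):
    """print tool-axes shift to world x,y,z(TCP) and spin so tool y axis is at yaw (deg, mod 180)"""
    s=manip.read_state();M=R.from_euler('xyz',s['eef_rot']).as_matrix();p=np.array(s['eef_pos'])
    d=M.T@(np.array([x,y,z])-p)
    cur=np.degrees(np.arctan2(M[1,1],M[0,1]))
    # spin about tool x (down) by +a reduces world yaw by a
    print('t',round(s['clock'],2),'tcp',np.round(p,1),'jawyaw',round(cur,2),'tilt',np.round(M[:,0],4),'shift',np.round(d,1),'gap',round(s['finger_gap'],1),'F',np.round(s['wrist_force'],1),'j6',round(s['joints'][5],2))
    if yaw is not None:
        a=(cur-yaw+90)%180-90; print('spin',round(np.radians(a),4),' (or',round(np.radians(a-np.sign(a)*180),4),')')
    return M
E
python3 - <<'E'
from h import *
M=go(446,278.7,200,12);print(M.round(3))
a=cv2.imread('pics/a_top.png');b=cv2.imread('pics/a_scene.png')
cv2.imwrite('pics/a.png',cv2.resize(np.vstack([a,b]),(400,600)))
E
```

```text
t 1.0 tcp [193.6 514.8 216.5] jawyaw 69.38 tilt [-0.  0. -1.] shift [  16.4 -132.1  319.3] gap 94.2 F [ 0.1 -0.5  0.1] j6 -0.07
spin 1.0015  (or -2.14 )
[[-0.     0.352  0.936]
 [ 0.     0.936 -0.352]
 [-1.     0.    -0.   ]]
```

View pics/a_top.png

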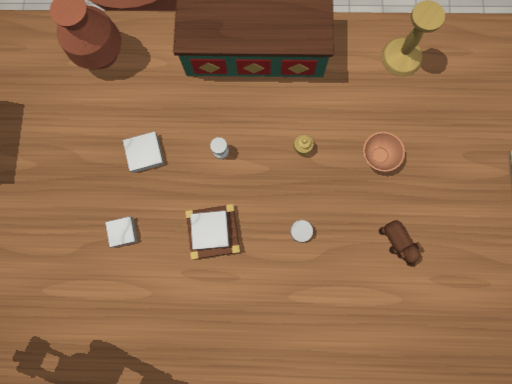

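```bash
python3 -m handwheel '[[[3,-22,53],0],[[3,-22,53],0],[[3,-22,53],0],[[3,-22,53],0],[[2,-22,53],0],[[2,-22,54],0],[[0,0,0],0.18],[[0,0,0],0.18],[[0,0,0],0.18],[[0,0,0],0.18]]' 0 30; python3 -m handwheel '[[[0,0,0],0.14],[[0,0,0],0.14],[[0,0,0],0],[[0,0,0],0],[[0,0,0],0],[[0,0,0],0],[[0,0,0],0],[[0,0,0],0],[[0,0,0],0],[[0,0,0],0]]'
python3 - <<'E'
from h import *
go(446,278.7,200,12)
c=cam('wrist','w1.png');print(c['xyz'],c['orientation'],c['mtx'][0][0]);P=cloud(c)
for t in['small_step_mid']:
    for d in manip.cut_out(t,'wrist')[:2]:
        m=d['region'];Q=P[m];Q=Q[~np.isnan(Q[:,0])];top=np.percentile(Q[:,2],80);T=Q[Q[:,2]>top-5].astype(np.float32)
        print(t,d['confidence'],m.sum(),top,cv2.minAreaRect(T[:,:2]),T.mean(0))
E
```

```text
clock: 2.25
eef_pos: [445.8, 278.9, 200.5]
eef_rot: [1.938, 1.571, 0.852]
wrist_force: [0.6, -0.3, 0.8]
finger_gap: 94.0
clock: 3.5
eef_pos: [445.7, 278.9, 200.5]
eef_rot: [2.215, 1.571, 0.855]
wrist_force: [0.4, -0.3, -0.1]
finger_gap: 93.7
t 3.5 tcp [445.7 278.9 200.5] jawyaw 12.09 tilt [ 0.  0. -1.] shift [0.5 0.2 0.3] gap 93.7 F [ 0.4 -0.3 -0.1] j6 0.28
spin 0.0016  (or -3.1399 )
[430.65090446 348.32228559 369.23836305] [-0.24665135  0.00056427  0.21251235] 280.06348592141774Traceback (most recent call last):
  File "<stdin>", line 7, in <module>
cv2.error: OpenCV(4.12.0) /io/opencv/modules/imgproc/src/convhull.cpp:143: error: (-215:Assertion failed) total >= 0 && (depth == CV_32F || depth == CV_32S) in function 'convexHull'
```

View pics/w1.png

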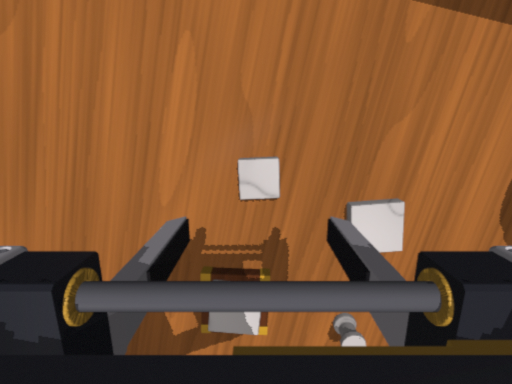

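```bash
cat >> h.py <<'E'
def plane(c,uv,z):
    K=np.array(c['mtx']);uv=np.asarray(uv,float)
    d=np.stack([(uv[:,0]-K[0,2])/K[0,0],-(uv[:,1]-K[1,2])/K[1,1],-np.ones(len(uv))],-1)@rot(c).T
    o=np.array(c['xyz']);return (o+d*((z-o[2])/d[:,2])[:,None])[:,:2]
def top(c,name,cn,ztop,white=None,tol=5,n=1):
    """top face: region & depth within tol of ztop; rect + circle on plane ztop"""
    P=cloud(c);out=[]
    for d in manip.cut_out(name,cn)[:n]:
        m=d['region']&(np.abs(P[...,2]-ztop)<tol)
        if white: m&=c['pixels'].min(-1)>white
        if m.sum()<20: print(name,'none',d['confidence'],d['region'].sum());continue
        v,u=np.nonzero(m);q=plane(c,np.stack([u,v],1),ztop)
        r=cv2.minAreaRect(q.astype(np.float32));
        cc=cv2.minEnclosingCircle(q.astype(np.float32))
        print(cn,name,round(d['confidence'],2),'px',m.sum(),'z',round(float(np.nanmedian(P[m][:,2])),1),'rect',np.round(r[0],1),np.round(r[1],1),round(r[2]%90,2),'mean',q.mean(0).round(1),'circ',np.round(cc[0],1),round(cc[1],1))
        out.append((m,q))
    return out
E
python3 - <<'E'
from h import *
c=cam('wrist');top(c,'small_step_mid','wrist',20,tol=8,n=2);top(c,'spare_step_mid','wrist',20,tol=8)
c=cam('top')
for t,z in[('small_step_mid',20),('base_step_mid',40),('plinth',20),('drum_mid',22),('stem_mid',48)]:top(c,t,'top',z,n=1)
c=cam('scene')
for t,z in[('small_step_mid',20),('base_step_mid',40),('plinth',20),('drum_mid',22)]:top(c,t,'scene',z,n=2)
E
```

```text
wrist small_step_mid 0.6 px 1639 z 20.6 rect [445.5 281.2] [51.7 52.5] 14.59 mean [445.3 281.7] circ [445.1 281.5] 35.0
wrist spare_step_mid 0.94 px 2231 z 20.6 rect [611.2 249.4] [72.2 72.4] 16.67 mean [614.8 255.9] circ [610.8 249.4] 49.3
top small_step_mid 0.63 px 658 z 19.1 rect [444.6 278. ] [51.9 52.4] 14.51 mean [444.2 278.2] circ [445.4 278. ] 35.2
top base_step_mid 0.88 px 1283 z 39.2 rect [450.1  97.6] [69.7 69.9] 6.44 mean [449.8  97.6] circ [449.7  97.8] 47.8
top plinth 0.73 px 1002 z 19.2 rect [449.1  94. ] [96.6 96.8] 9.87 mean [444.7  85.9] circ [448.9  94.2] 66.9
top drum_mid 0.56 px 369 z 21.2 rect [453.5 -83.2] [40.  42.2] 45.88 mean [453.7 -83. ] circ [453.6 -83.1] 21.7
top stem_mid 0.73 px 202 z 47.0 rect [617.7  85.4] [31.6 31.5] 19.79 mean [617.6  85.2] circ [617.8  84.8] 16.6
scene small_step_mid 0.81 px 306 z 20.7 rect [447.9 278.1] [52.3 58.6] 12.92 mean [448.6 278. ] circ [449.4 275.9] 36.0
scene base_step_mid 0.95 px 734 z 40.7 rect [453.1  96.3] [71.4 76.1] 6.61 mean [453.4  96.7] circ [453.2  96.9] 49.7
scene plinth 0.84 px 484 z 20.5 rect [452.2  92.4] [ 99.  100.8] 8.9 mean [464.5  71.9] circ [452.7  90.7] 68.8
scene plinth 0.74 px 305 z 20.7 rect [448.  277.7] [52.3 57.7] 12.92 mean [448.4 277.4] circ [449.4 275.9] 36.0
scene drum_mid 0.76 px 286 z 22.6 rect [456.6 -83.2] [38.6 46. ] 37.14 mean [456.9 -83.3] circ [457.3 -83. ] 23.7
scene drum_mid 0.3 px 59 z 22.5 rect [639.7 -96.6] [35.8 15.8] 33.88 mean [639.6 -98.5] circ [636.5 -91.9] 18.0
```

```bash
python3 - <<'E'
from h import *
go(450,98,220.5,6.5)
E
python3 -m handwheel '[[[-5,-8,44],0],[[-5,-8,44],0],[[-5,-8,44],0],[[-5,-9,45],0],[[0,0,0],0.09],[[0,0,0],0],[[0,0,0],0],[[0,0,0],0],[[0,0,0],0],[[0,0,0],0]]'
python3 - <<'E'
from h import *
M=go(450,98,220.5,6.5)
c=cam('wrist','w2.png')
for t,z in[('base_step_mid',40),('plinth',20),('drum_mid',22),('stem_mid',48),('pot_mid',52),('small_step_mid',20)]:top(c,t,'wrist',z)
E
```

```text
t 4.3 tcp [445.8 278.9 200.4] jawyaw 12.09 tilt [-0. -0. -1.] shift [-20.1 -33.7 177.8] gap 93.7 F [ 0.2  0.2 -1.1] j6 0.28
spin 0.0975  (or -3.0441 )
clock: 5.55
eef_pos: [450.5, 99.1, 220.4]
eef_rot: [-1.33, 1.571, -2.779]
wrist_force: [0.3, 0.4, 0.6]
finger_gap: 93.7
t 5.55 tcp [450.5  99.1 220.4] jawyaw 6.97 tilt [-1.e-04 -0.e+00 -1.e+00] shift [-0.1 -0.6  1. ] gap 93.7 F [0.3 0.4 0.6] j6 0.02
spin 0.0081  (or -3.1335 )
wrist base_step_mid 0.74 px 2940 z 40.6 rect [451.2  99.4] [69.5 68.6] 7.06 mean [451.1 100.3] circ [450.9  99.9] 47.2
wrist plinth 0.94 px 1971 z 20.7 rect [450.1  95.2] [96.8 97.3] 9.92 mean [447.5  97. ] circ [450.3  95.5] 67.6
drum_mid none 0.43 56
wrist stem_mid 0.92 px 564 z 48.5 rect [618.8  87.2] [34.9 33.2] 7.06 mean [618.7  87.6] circ [618.6  87.5] 18.0
wrist pot_mid 0.69 px 52 z 51.3 rect [630.1 -81.8] [10.6 14. ] 34.93 mean [630.1 -81.8] circ [630.2 -81.4] 7.6
wrist small_step_mid 0.65 px 2123 z 20.5 rect [445.5 279.8] [51.5 52.6] 14.82 mean [445.5 280.3] circ [445.4 280. ] 35.5
```

```bash
python3 - <<'E'
from h import *
go(445,279,60,14.6)
E
```

```text
t 5.9 tcp [450.5  98.9 220.4] jawyaw 6.94 tilt [-0. -0. -1.] shift [ 160.4   16.2 -179.4] gap 94.3 F [0.6 0.5 0. ] j6 0.02
spin -0.1338  (or 3.0078 )
```

```bash
python3 -m handwheel '[[[20,4,-45],0],[[20,4,-45],0],[[20,4,-45],0],[[20,4,-44],0],[[25,0,0],-0.134],[[25,0,0],0],[[20,0,0],0],[[10,0,0],0],[[0,0,0],0],[[0,0,0],0]]'
python3 - <<'E'
from h import *
M=go(445,279,14,14.6)
E
```

```text
clock: 7.15
eef_pos: [445.2, 278.7, 61.3]
eef_rot: [1.781, 1.57, 0.465]
wrist_force: [-0.5, -0.4, -0.5]
finger_gap: 93.8
t 7.15 tcp [445.2 278.7  61.3] jawyaw 14.61 tilt [ 1.e-03  5.e-04 -1.e+00] shift [47.3 -0.2 -0.3] gap 93.8 F [-0.5 -0.4 -0.5] j6 0.23
spin 0.0001  (or -3.1415 )
```

```bash
python3 -m handwheel '[[[16,0,0],0],[[16,0,0],0],[[10,0,0],0],[[4,0,0],0],[[0,0,0],0],[[0,0,0],0],[[0,0,0],0],[[0,0,0],0],[[0,0,0],0],[[0,0,0],0]]' 60; python3 -m handwheel '[[[0,0,0],0],[[0,0,0],0],[[0,0,0],0],[[0,0,0],0],[[0,0,0],0],[[0,0,0],0],[[0,0,0],0],[[0,0,0],0],[[0,0,0],0],[[0,0,0],0]]' 255 25
python3 - <<'E'
from h import *
M=go(450.6,98.4,120,6.8)
c=cam('wrist','w3.png')
top(c,'small_step_mid','wrist',20)
E
```

```text
clock: 8.4
eef_pos: [444.8, 278.6, 14.5]
eef_rot: [1.748, 1.571, 0.432]
wrist_force: [-0.8, 0.1, -0.4]
finger_gap: 72.0
clock: 9.65
eef_pos: [444.8, 278.5, 14.5]
eef_rot: [1.163, 1.571, -0.153]
wrist_force: [0.9, 0.5, 0.2]
finger_gap: 51.6
t 9.65 tcp [444.8 278.5  14.5] jawyaw 14.61 tilt [ 0. -0. -1.] shift [-105.5  -39.9  175.8] gap 51.6 F [0.9 0.5 0.2] j6 0.23
spin 0.1363  (or -3.0053 )
wrist small_step_mid 0.74 px 6394 z 20.6 rect [443.6 281.4] [51.5 52.8] 14.63 mean [443.5 282.3] circ [443.6 281.5] 35.4
```

View pics/w3.png

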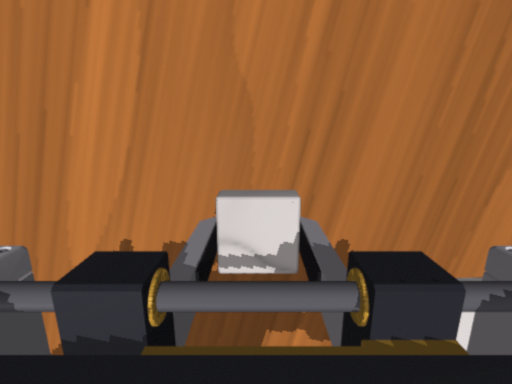

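```bash
python3 -m handwheel '[[[-10,0,0],0],[[-35,0,0],0],[[-35,0,0],0],[[-10,-8,35],0],[[-10,-8,35],0],[[-5,-8,35],0],[[0,-8,35],0],[[0,-8,36],0],[[0,0,0],0.07],[[0,0,0],0.066]]'
python3 - <<'E'
from h import *
M=go(450.5,98.2,60,6.8)
E
```

```text
clock: 11.0
eef_pos: [450.4, 97.7, 120.0]
eef_rot: [1.796, 1.571, 0.341]
wrist_force: [-0.0, 0.8, -1.3]
finger_gap: 51.7
t 11.0 tcp [450.4  97.7 120. ] jawyaw 6.63 tilt [ 2.e-04  1.e-04 -1.e+00] shift [60.   0.1 -0.5] gap 51.7 F [-0.   0.8 -1.3] j6 0.02
spin -0.0029  (or 3.1387 )
```

```bash
python3 -m handwheel '[[[20,0,-0.4],-0.002],[[20,0,0],0],[[12,0,0],0],[[7,0,0],0],[[3,0,0],0],[[1.5,0,0],0],[[0,0,0],0],[[0,0,0],0],[[0,0,0],0],[[0,0,0],0]]'
python3 - <<'E'
from h import *
M=go(450.5,98.2,54.5,6.8)
E
```

```text
clock: 12.25
eef_pos: [450.5, 98.5, 56.0]
eef_rot: [1.323, 1.571, -0.127]
wrist_force: [-0.6, -0.1, -1.5]
finger_gap: 51.7
t 12.25 tcp [450.5  98.5  56. ] jawyaw 6.93 tilt [ 1.e-04 -0.e+00 -1.e+00] shift [ 1.5 -0.   0.3] gap 51.7 F [-0.6 -0.1 -1.5] j6 0.01
spin 0.0023  (or -3.1393 )
```

```bash
python3 -m handwheel '[[[0.5,0,0],0],[[0.5,0,0],0],[[0.4,0,0],0],[[0,0,0],0],[[0,0,0],0],[[0,0,0],0],[[0,0,0],0],[[0,0,0],0],[[0,0,0],0],[[0,0,0],0]]'; python3 -m handwheel '[[[0,0,0],0],[[0,0,0],0],[[0,0,0],0],[[0,0,0],0],[[-10,0,0],0],[[-40,0,0],0],[[-55,0,0],0],[[-55,0,0],0],[[-5,0,0],0],[[0,0,0],0]]' 60
python3 - <<'E'
from h import *
M=go(450.5,98.2,220,6.8)
c=cam('wrist','w4.png')
for t,z in[('small_step_mid',60),('base_step_mid',40),('plinth',20),('drum_mid',22)]:top(c,t,'wrist',z)
print(go(453.5,-82,220))
E
```

```text
clock: 13.5
eef_pos: [450.5, 98.6, 54.6]
eef_rot: [1.605, 1.571, 0.155]
wrist_force: [-0.3, 0.1, -2.2]
finger_gap: 51.5
clock: 14.75
eef_pos: [450.2, 98.5, 219.4]
eef_rot: [1.392, 1.571, -0.058]
wrist_force: [-0.6, -0.2, -0.1]
finger_gap: 71.8
t 14.75 tcp [450.2  98.5 219.4] jawyaw 6.94 tilt [ 1.e-04 -0.e+00 -1.e+00] shift [-0.6  0.2  0.4] gap 71.8 F [-0.6 -0.2 -0.1] j6 0.01
spin 0.0024  (or -3.1392 )
wrist small_step_mid 0.98 px 1833 z 60.6 rect [449.5 100.2] [51.7 51.3] 7.02 mean [449.3 101. ] circ [449.8 101. ] 35.1
wrist base_step_mid 0.89 px 984 z 40.6 rect [451.2  99.7] [69.6 69.8] 6.85 mean [452.7 107. ] circ [451.3  98.9] 48.0
wrist plinth 0.82 px 1926 z 20.7 rect [449.7  95.5] [96.6 96.2] 9.8 mean [447.  99.] circ [450.3  96.2] 66.1
drum_mid none 0.62 15
t 15.0 tcp [450.1  98.5 218.5] jawyaw 6.93 tilt [-1.9e-03 -3.0e-04 -1.0e+00] shift [ -1.4 -18.5 179.6] gap 72.1 F [ 0.1 -0.1  0.2] j6 0.01
[[-1.92612050e-03  9.92686985e-01  1.20701450e-01]
 [-2.72586516e-04  1.20701148e-01 -9.92688853e-01]
 [-9.99998108e-01 -1.94493994e-03  3.81081313e-05]]
```

View pics/w4.png

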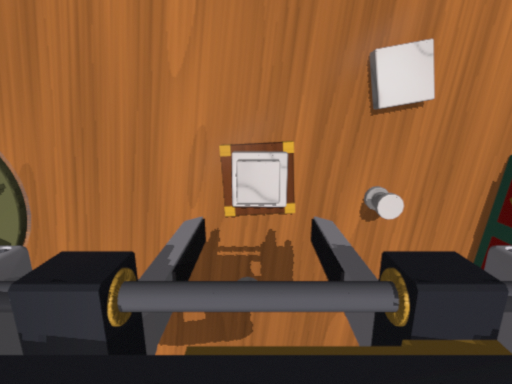

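```bash
python3 -m handwheel '[[[5,-4.5,45],0],[[5,-4.5,45],0],[[5,-4.5,45],0],[[5,-5,45],0],[[0,0,0],0],[[0,0,0],0],[[0,0,0],0],[[0,0,0],0],[[0,0,0],0],[[0,0,0],0]]'
python3 - <<'E'
from h import *
c=cam('top','t2.png')
for t,z in[('small_step_mid',60),('base_step_mid',40),('plinth',20)]:top(c,t,'top',z)
c=cam('scene','s2.png')
for t,z in[('small_step_mid',60),('base_step_mid',40),('plinth',20)]:top(c,t,'scene',z)
c=cam('wrist')
for t,z in[('drum_mid',22),('small_step_mid',60),('base_step_mid',40),('stem_mid',48),('pot_mid',52)]:top(c,t,'wrist',z)
go(453.5,-82,60)
E
```

```text
clock: 16.25
eef_pos: [453.9, -82.2, 199.6]
eef_rot: [1.345, 1.571, -0.104]
wrist_force: [0.3, 0.3, -0.1]
finger_gap: 71.8
top small_step_mid 0.63 px 727 z 59.2 rect [448.2  98.6] [52.  52.1] 6.6 mean [448.2  98.4] circ [447.7  98.5] 34.9
top base_step_mid 0.89 px 424 z 39.2 rect [450.   97.4] [69.6 70.1] 5.97 mean [449.1  88.1] circ [450.6  96.4] 46.7
top plinth 0.93 px 986 z 19.3 rect [449.1  94. ] [96.6 96.8] 9.87 mean [445.  86.] circ [449.   94.7] 66.7
scene small_step_mid 0.66 px 387 z 60.6 rect [452.6  97.4] [53.3 56.2] 6.93 mean [453.3  96.6] circ [453.8  96.5] 34.1
scene base_step_mid 0.89 px 273 z 40.0 rect [454.3  95.6] [70.5 71.8] 6.52 mean [467.1  83.3] circ [454.1  95. ] 47.1
scene plinth 0.9 px 492 z 20.5 rect [452.1  92.5] [ 99.2 102.1] 11.02 mean [466.4  71.6] circ [452.9  92.6] 67.1
wrist drum_mid 0.79 px 898 z 22.7 rect [454.9 -81.6] [42.5 41.8] 71.68 mean [454.7 -81.7] circ [454.7 -81.9] 21.8
wrist small_step_mid 0.62 px 1931 z 60.5 rect [450.6  88.9] [51.6 31.5] 7.0 mean [450.6  89.2] circ [450.9  89.4] 29.5
wrist base_step_mid 0.72 px 1359 z 40.4 rect [452.5  87.8] [69.3 49. ] 7.0 mean [454.5  79.2] circ [452.1  88.2] 41.8
wrist stem_mid 0.55 px 962 z 48.3 rect [618.4  85.8] [35.9 33.3] 7.0 mean [618.6  86.3] circ [618.1  86. ] 18.3
wrist pot_mid 0.95 px 69 z 50.9 rect [628.4 -83.4] [11.8 11. ] 7.02 mean [629.1 -83.6] circ [628.4 -83.4] 6.6
t 16.95 tcp [453.8 -82.4 199.5] jawyaw 6.93 tilt [-0. -0. -1.] shift [139.5  -0.3  -0.4] gap 72.0 F [-0.2 -0.2 -0.5] j6 -0.38
```

```bash
python3 -m handwheel '[[[-4,4.5,-45],0],[[-4,4.5,-45],0],[[-4,4.5,-45],0],[[0,4.8,-45],0],[[55,0,0],0],[[45,0,0],0],[[25,0,0],0],[[0,0,0],0],[[0,0,0],0],[[0,0,0],0]]'
python3 - <<'E'
from h import *
go(450.4,98.5,54.6,6.93)
E
```

```text
clock: 18.2
eef_pos: [450.9, 98.6, 87.7]
eef_rot: [1.577, 1.569, 0.128]
wrist_force: [0.2, 0.4, -0.7]
finger_gap: 72.0
t 18.2 tcp [450.9  98.6  87.7] jawyaw 6.93 tilt [ 2.e-03  3.e-04 -1.e+00] shift [33.1 -0.6  0. ] gap 72.0 F [ 0.2  0.4 -0.7] j6 0.01
spin -0.0  (or 3.1416 )
```

```bash
python3 -m handwheel '[[[20,-0.4,0],0],[[10,0,0],0],[[3,0,0],0],[[0,0,0],0],[[0,0,0],0],[[0,0,0],0],[[0,0,0],0],[[0,0,0],0],[[0,0,0],0],[[0,0,0],0]]' ; python3 -m handwheel '[[[0,0,0],0],[[0,0,0],0],[[0,0,0],0],[[0,0,0],0],[[0,0,0],0],[[0,0,0],0],[[0,0,0],0],[[-2,0,0],0],[[-1,0,0],0],[[0,0,0],0]]' 255
python3 -m handwheel '[[[0,1.6,1.2],0],[[0,0,0],0],[[0,0,0],0],[[0,0,0],0],[[1,0,0],0],[[1,0,0],0],[[0.9,0,0],0],[[0,0,0],0],[[0,0,0],0],[[0,0,0],0]]'
python3 - <<'E'
from h import *
go(452,97.6,54.6,6.93)
E
```

```text
clock: 19.45
eef_pos: [449.9, 98.5, 53.5]
eef_rot: [-1.608, 1.571, -3.058]
wrist_force: [-0.1, -0.9, 0.5]
finger_gap: 72.1
clock: 20.7
eef_pos: [449.9, 98.5, 56.6]
eef_rot: [1.708, 1.571, 0.258]
wrist_force: [0.9, -0.1, -0.4]
finger_gap: 51.6
clock: 21.95
eef_pos: [451.6, 97.5, 53.7]
eef_rot: [1.825, 1.571, 0.375]
wrist_force: [0.0, -0.2, -0.8]
finger_gap: 51.3
t 21.95 tcp [451.6  97.5  53.7] jawyaw 6.93 tilt [ 0.  0. -1.] shift [-0.9  0.4 -0.1] gap 51.3 F [ 0.  -0.2 -0.8] j6 0.01
spin 0.0001  (or -3.1415 )
```

```bash
python3 -m handwheel '[[[0,0.5,0],0],[[0,0,0],0],[[0.2,0,0],0],[[0,0,0],0],[[0,0,0],0],[[0,0,0],0],[[0,0,0],0],[[0,0,0],0],[[0,0,0],0],[[0,0,0],0]]'; python3 -m handwheel '[[[0,0,0],0],[[0,0,0],0],[[0,0,0],0],[[0,0,0],0],[[-10,0,0],0],[[-40,0,0],0],[[-55,0,0],0],[[-55,0,0],0],[[-6,0,0],0],[[0,0,0],0]]' 60
python3 - <<'E'
from h import *
c=cam('wrist')
for t,z in[('small_step_mid',60),('base_step_mid',40)]:top(c,t,'wrist',z)
print(go(454,-82.5,200))
E
```

```text
clock: 23.2
eef_pos: [452.1, 97.5, 53.5]
eef_rot: [0.487, 1.571, -0.962]
wrist_force: [-2.0, 0.2, 5.2]
finger_gap: 51.9
clock: 24.45
eef_pos: [451.9, 97.5, 219.4]
eef_rot: [1.476, 1.571, 0.026]
wrist_force: [-0.1, -0.5, -0.5]
finger_gap: 71.8
wrist small_step_mid 0.86 px 1856 z 60.6 rect [451.1  99.2] [51.8 51.3] 7.02 mean [451.1  99.8] circ [451.6  99.4] 35.5
wrist base_step_mid 0.68 px 900 z 40.5 rect [451.1 100.1] [70.  68.8] 5.69 mean [449.2 110.9] circ [451.2  99.4] 47.4
t 24.6 tcp [451.6  97.5 218.1] jawyaw 6.93 tilt [-2.4e-03 -4.0e-04 -1.0e+00] shift [ 18.2 -19.3 178.9] gap 71.8 F [-1.4  0.4 -1.1] j6 0.01
[[-2.42189625e-03  9.92685907e-01  1.20701384e-01]
 [-3.58755068e-04  1.20700868e-01 -9.92688859e-01]
 [-9.99997003e-01 -2.44749166e-03  6.38061201e-05]]
```

```bash
python3 -m handwheel '[[[9,-4.8,44.7],0],[[9,-4.8,44.7],0],[[0,-4.8,44.7],0],[[0,-4.9,44.8],0],[[0,0,0],0],[[0,0,0],0],[[0,0,0],0],[[0,0,0],0],[[0,0,0],0],[[0,0,0],0]]'
python3 - <<'E'
from h import *
c=cam('top')
for t,z in[('small_step_mid',60),('base_step_mid',40),('drum_mid',22)]:top(c,t,'top',z)
c=cam('scene')
for t,z in[('small_step_mid',60),('base_step_mid',40)]:top(c,t,'scene',z)
c=cam('wrist')
for t,z in[('drum_mid',22)]:top(c,t,'wrist',z)
go(454,-82.5,14)
E
```

```text
clock: 25.85
eef_pos: [454.6, -82.2, 201.5]
eef_rot: [1.558, 1.571, 0.108]
wrist_force: [0.1, 0.4, -0.2]
finger_gap: 72.2
top small_step_mid 0.8 px 740 z 59.1 rect [450.   97.5] [51.4 52. ] 6.95 mean [449.8  97.5] circ [449.6  97.6] 35.4
top base_step_mid 0.69 px 417 z 39.1 rect [450.1  97.1] [69.7 68.3] 6.44 mean [446.4  91.2] circ [449.5  96.9] 45.8
drum_mid none 0.59 67
scene small_step_mid 0.91 px 421 z 60.5 rect [453.6  96.1] [54.8 57.3] 6.69 mean [453.7  96.1] circ [454.2  97.5] 36.2
scene base_step_mid 0.68 px 282 z 40.5 rect [453.5  96.6] [71.9 75.9] 6.33 mean [465.4  83.8] circ [454.4  96. ] 48.1
wrist drum_mid 0.93 px 897 z 22.6 rect [454.6 -81.8] [42.6 41.7] 52.08 mean [454.7 -81.6] circ [454.4 -81.9] 21.8
t 26.3 tcp [454.5 -82.4 201.4] jawyaw 6.93 tilt [-0. -0. -1.] shift [187.4  -0.5   0. ] gap 71.6 F [-0.4 -0.7 -0.4] j6 -0.38
```

```bash
python3 -m handwheel '[[[55,0.7,0],0],[[55,0,0],0],[[45,0,0],0],[[20,0,0],0],[[9,0,0],0],[[3,0,0],0],[[0,0,0],0],[[0,0,0],0],[[0,0,0],0],[[0,0,0],0]]'; python3 -m handwheel '[[[0,0,0],0],[[0,0,0],0],[[0,0,0],0],[[0,0,0],0],[[0,0,0],0],[[0,0,0],0],[[0,0,0],0],[[0,0,0],0],[[0,0,0],0],[[0,0,0],0]]' 255 25
python3 - <<'E'
from h import *
c=cam('wrist')
for t,z in[('drum_mid',22)]:top(c,t,'wrist',z)
go(452,97.9,120,6.93)
E
```

```text
clock: 27.55
eef_pos: [455.4, -82.3, 14.7]
eef_rot: [1.148, 1.57, -0.302]
wrist_force: [-0.8, -0.6, -0.4]
finger_gap: 72.1
clock: 28.8
eef_pos: [455.2, -82.3, 14.4]
eef_rot: [-0.972, 1.571, -2.421]
wrist_force: [0.4, 1.1, 1.0]
finger_gap: 43.5
wrist drum_mid 0.85 px 3650 z 22.6 rect [454.6 -81.3] [42.9 44.1] 40.82 mean [454.6 -80.8] circ [454.3 -81.3] 22.6
t 28.9 tcp [455.2 -82.3  14.5] jawyaw 6.93 tilt [ 0. -0. -1.] shift [-105.5   18.5 -179.3] gap 43.2 F [ 0.2  0.  -0.1] j6 -0.38
spin 0.0001  (or -3.1415 )
```

```bash
python3 -m handwheel '[[[-10,0,0],0],[[-40,0,0],0],[[-55,0,0],0],[[0,4.6,-45],0],[[0,4.6,-45],0],[[0,4.6,-45],0],[[0,4.6,-45.2],0],[[0,0,0],0],[[0,0,0],0],[[0,0,0],0]]'
python3 - <<'E'
from h import *
go(451.85,98.8,74.5,6.93)
E
```

```text
clock: 30.15
eef_pos: [451.8, 97.9, 119.6]
eef_rot: [0.927, 1.571, -0.524]
wrist_force: [-0.4, 0.8, -0.6]
finger_gap: 43.2
t 30.15 tcp [451.8  97.9 119.6] jawyaw 6.86 tilt [ 1.e-04 -1.e-04 -1.e+00] shift [45.1  0.1 -0.9] gap 43.2 F [-0.4  0.8 -0.6] j6 0.01
spin -0.0012  (or 3.1404 )
```

```bash
python3 -m handwheel '[[[20,0,-0.9],0],[[14,0,0],0],[[7,0,0],0],[[2,0,0],0],[[1,0,0],0],[[0,0,0],0],[[0,0,0],0],[[0,0,0],0],[[0,0,0],0],[[0,0,0],0]]'
python3 - <<'E'
from h import *
go(451.85,98.8,74.5,6.93)
E
```

```text
clock: 31.4
eef_pos: [451.6, 99.7, 75.5]
eef_rot: [1.517, 1.571, 0.067]
wrist_force: [-0.1, 0.9, 0.8]
finger_gap: 43.4
t 31.4 tcp [451.6  99.7  75.5] jawyaw 6.93 tilt [ 0.  0. -1.] shift [1.  0.1 0.9] gap 43.4 F [-0.1  0.9  0.8] j6 0.02
spin 0.0001  (or -3.1415 )
```

```bash
python3 -m handwheel '[[[0,0,0.8],0],[[0,0,0],0],[[0.5,0,0],0],[[0.4,0,0],0],[[0,0,0],0],[[0,0,0],0],[[0,0,0],0],[[0,0,0],0],[[0,0,0],0],[[0,0,0],0]]'; python3 -m handwheel '[[[0,0,0],0],[[0,0,0],0],[[0,0,0],0],[[0,0,0],0],[[-10,0,0],0],[[-40,0,0],0],[[-50,0,0],0],[[-50,0,0],0],[[-5,0,0],0],[[0,0,0],0]]' 80
python3 - <<'E'
from h import *
c=cam('wrist','w5.png')
for t,z in[('drum_mid',82),('small_step_mid',60),('base_step_mid',40),('stem_mid',48)]:top(c,t,'wrist',z)
print(go(618,86,230))
E
```

```text
clock: 32.65
eef_pos: [451.7, 98.9, 74.6]
eef_rot: [0.24, 1.571, -1.21]
wrist_force: [0.6, -0.1, -0.7]
finger_gap: 43.2
clock: 33.9
eef_pos: [451.6, 98.9, 229.5]
eef_rot: [1.52, 1.571, 0.07]
wrist_force: [0.3, 0.1, 0.2]
finger_gap: 64.4
wrist drum_mid 0.98 px 1088 z 82.6 rect [450.9  99.2] [43.1 43. ] 63.21 mean [450.9  99.4] circ [450.8  99.1] 22.0
wrist small_step_mid 0.65 px 562 z 60.5 rect [451.1  99.8] [51.8 50.3] 7.02 mean [450. 109.] circ [451.3 100. ] 34.8
wrist base_step_mid 0.89 px 1003 z 40.5 rect [451.3  99.3] [69.6 68.9] 7.02 mean [450.8 107.9] circ [451.3  99.3] 47.8
wrist stem_mid 0.69 px 537 z 48.5 rect [618.8  87.4] [35.2 32.5] 7.02 mean [618.8  87.6] circ [618.8  88. ] 18.1
t 34.15 tcp [451.4  98.9 228.6] jawyaw 6.93 tilt [-1.7e-03 -3.0e-04 -1.0e+00] shift [ -1.7 163.8  32.9] gap 64.7 F [ 0.1 -0.1  0.2] j6 0.02
[[-1.74122657e-03  9.92685319e-01  1.20717957e-01]
 [-2.56301840e-04  1.20717693e-01 -9.92686845e-01]
 [-9.99998451e-01 -1.75943294e-03  4.42302195e-05]]
```

View pics/w5.png

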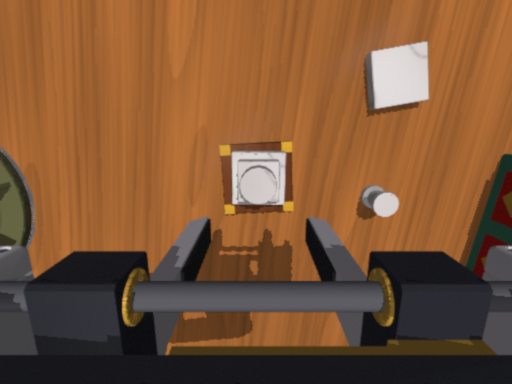

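```bash
python3 -m handwheel '[[[5,41,8.2],0],[[5,41,8.2],0],[[5,41,8.2],0],[[5,40.8,8.2],0],[[0,0,0],0],[[0,0,0],0],[[0,0,0],0],[[0,0,0],0],[[0,0,0],0],[[0,0,0],0]]'
python3 - <<'E'
from h import *
c=cam('top')
for t,z in[('drum_mid',82),('small_step_mid',60),('base_step_mid',40)]:top(c,t,'top',z)
c=cam('scene')
for t,z in[('drum_mid',82),('small_step_mid',60),('base_step_mid',40)]:top(c,t,'scene',z)
c=cam('wrist')
for t,z in[('stem_mid',48)]:top(c,t,'wrist',z)
go(618.5,86.5,16,6.93)
E
```

```text
clock: 35.4
eef_pos: [618.2, 86.1, 209.8]
eef_rot: [1.424, 1.571, -0.026]
wrist_force: [-0.0, 0.2, 0.6]
finger_gap: 64.8
scene drum_mid 0.82 px 244 z 82.8 rect [454.2  94.5] [41.  48.7] 33.82 mean [453.   96.5] circ [453.6  95.3] 25.3
scene small_step_mid 0.6 px 161 z 60.1 rect [453.4  95.3] [53.7 55.8] 7.98 mean [461.2  86.8] circ [456.3  94.7] 35.1
scene base_step_mid 0.83 px 253 z 40.2 rect [453.2  94.7] [71.5 72.8] 6.95 mean [464.7  81.8] circ [454.1  95. ] 47.1
wrist stem_mid 0.76 px 590 z 48.6 rect [619.5  87.5] [32.8 32. ] 51.94 mean [619.8  87.6] circ [619.8  87.3] 16.8
t 35.9 tcp [618.3  86.1 209.5] jawyaw 6.93 tilt [ 0. -0. -1.] shift [193.5   0.2  -0.4] gap 64.3 F [-0.   0.1 -0.3] j6 -0.04
spin 0.0  (or -3.1416 )
```

```bash
python3 -m handwheel '[[[55,1.6,-0.5],0],[[55,0,0],0],[[45,0,0],0],[[25,0,0],0],[[10,0,0],0],[[3,0,0],0],[[0,0,0],0],[[0,0,0],0],[[0,0,0],0],[[0,0,0],0]]'; python3 -m handwheel '[[[0,0,0],0],[[0,0,0],0],[[0,0,0],0],[[0,0,0],0],[[0,0,0],0],[[0,0,0],0],[[0,0,0],0],[[0,0,0],0],[[0,0,0],0],[[0,0,0],0]]' 255 25
python3 - <<'E'
from h import *
c=cam('wrist','w6.png')
for t,z in[('stem_mid',48)]:top(c,t,'wrist',z)
go(451.6,98.9,140,6.93)
E
```

```text
clock: 37.15
eef_pos: [619.9, 86.8, 16.8]
eef_rot: [1.561, 1.57, 0.111]
wrist_force: [0.6, 0.1, 0.4]
finger_gap: 64.2
clock: 38.4
eef_pos: [619.8, 86.8, 16.5]
eef_rot: [-1.187, 1.571, -2.637]
wrist_force: [0.4, -0.0, -0.8]
finger_gap: 33.1
wrist stem_mid 0.92 px 2762 z 48.6 rect [619.   89.8] [32.8 31.5] 7.04 mean [619.  89.] circ [619.3  88.3] 17.5
t 38.5 tcp [619.8  86.8  16.5] jawyaw 6.93 tilt [-0. -0. -1.] shift [-123.5 -165.5  -32.3] gap 32.7 F [ 0.9  0.6 -0.2] j6 -0.04
spin 0.0001  (or -3.1415 )
```

View pics/w6.png

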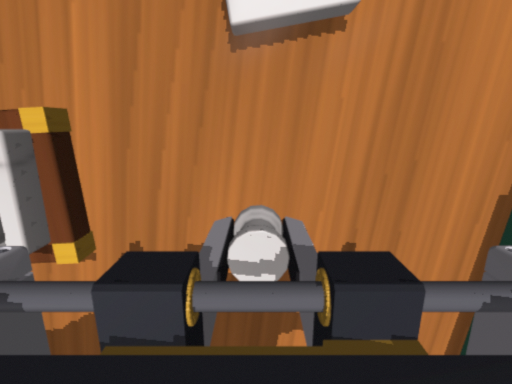

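```bash
python3 -m handwheel '[[[-10,0,0],0],[[-40,0,0],0],[[-55,0,0],0],[[-18,-41,-8],0],[[0,-41,-8],0],[[0,-41,-8],0],[[0,-42.4,-8],0],[[0,0,0],0],[[0,0,0],0],[[0,0,0],0]]'
python3 - <<'E'
from h import *
go(451.65,98.7,98.5,6.93)
E
```

```text
clock: 39.75
eef_pos: [452.5, 98.5, 139.7]
eef_rot: [1.605, 1.57, 0.155]
wrist_force: [-0.2, 0.1, -0.9]
finger_gap: 33.2
t 39.75 tcp [452.5  98.5 139.7] jawyaw 6.92 tilt [ 3.e-04  1.e-04 -1.e+00] shift [41.2 -0.9 -0.3] gap 33.2 F [-0.2  0.1 -0.9] j6 0.01
spin -0.0002  (or 3.1414 )
```

```bash
python3 -m handwheel '[[[20,0,0],0],[[12,0,0],0],[[5,0,0],0],[[2,0,0],0],[[1,0,0],0],[[0,0,0],0],[[0,0,0],0],[[0,0,0],0],[[0,0,0],0],[[0,0,0],0]]'
python3 - <<'E'
from h import *
go(451.65,98.7,98.5,6.93)
E
```

```text
clock: 41.0
eef_pos: [451.7, 98.6, 99.6]
eef_rot: [-1.069, 1.571, -2.518]
wrist_force: [0.7, -0.6, -1.2]
finger_gap: 33.1
t 41.0 tcp [451.7  98.6  99.6] jawyaw 6.93 tilt [-0. -0. -1.] shift [ 1.1 -0.1 -0.1] gap 33.1 F [ 0.7 -0.6 -1.2] j6 0.01
spin 0.0001  (or -3.1415 )
```

```bash
python3 -m handwheel '[[[0.5,0,0],0],[[0.4,0,0],0],[[0.1,0,0],0],[[0,0,0],0],[[0,0,0],0],[[0,0,0],0],[[0,0,0],0],[[0,0,0],0],[[0,0,0],0],[[0,0,0],0]]'; python3 -m handwheel '[[[0,0,0],0],[[0,0,0],0],[[0,0,0],0],[[0,0,0],0],[[-10,0,0],0],[[-40,0,0],0],[[-55,0,0],0],[[-55,0,0],0],[[-25,0,0],0],[[0,0,0],0]]' 80
python3 - <<'E'
from h import *
go(451.65,98.7,290,6.93)
c=cam('wrist','w7.png')
for t,z in[('stem_mid',130),('drum_mid',82),('small_step_mid',60),('base_step_mid',40),('pot_mid',52)]:top(c,t,'wrist',z)
print(go(630.5,-82.5,230))
E
```

```text
clock: 42.25
eef_pos: [451.7, 98.6, 98.5]
eef_rot: [-1.383, 1.571, -2.833]
wrist_force: [0.5, -0.6, -1.8]
finger_gap: 32.8
clock: 43.5
eef_pos: [452.2, 98.7, 285.5]
eef_rot: [1.581, 1.567, 0.131]
wrist_force: [-0.1, 0.4, -0.7]
finger_gap: 64.4
t 43.5 tcp [452.2  98.7 285.5] jawyaw 6.94 tilt [ 3.7e-03  5.0e-04 -1.0e+00] shift [-4.5 -0.5 -0.1] gap 64.4 F [-0.1  0.4 -0.7] j6 0.01
spin 0.0001  (or -3.1415 )
wrist stem_mid 0.82 px 622 z 130.6 rect [450.9  98.4] [32.1 32.7] 6.99 mean [451.1  98.9] circ [451.1  98.8] 17.1
wrist drum_mid 0.61 px 218 z 82.6 rect [449.6 106.1] [42.1 28. ] 8.99 mean [449.3 109.6] circ [450.8  99.6] 21.5
wrist small_step_mid 0.81 px 365 z 60.5 rect [451.  100.4] [51.6 50.5] 6.97 mean [450.6 111.4] circ [451.   99.7] 34.5
wrist base_step_mid 0.6 px 680 z 40.5 rect [451.1  99.7] [69.5 68. ] 6.97 mean [450.2 110.8] circ [451.3  99.8] 46.8
t 43.8 tcp [451.5  98.6 282.6] jawyaw 6.93 tilt [-1.8e-03 -2.0e-04 -1.0e+00] shift [ 52.3 155.9 201.4] gap 64.6 F [-0.6  0.2  0. ] j6 0.01
[[-1.76421857e-03  9.92685937e-01  1.20712545e-01]
 [-2.37735489e-04  1.20712313e-01 -9.92687504e-01]
 [-9.99998416e-01 -1.78001539e-03  2.30337717e-05]]
```

View pics/w7.png

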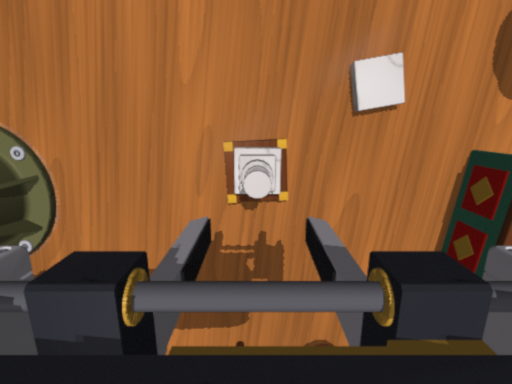

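```bash
python3 -m handwheel '[[[0,31,40],0],[[0,31,40],0],[[10,31,40],0],[[30,31,40],0],[[30,32,41],0],[[0,0,0],0],[[0,0,0],0],[[0,0,0],0],[[0,0,0],0],[[0,0,0],0]]'
python3 - <<'E'
from h import *
def potneck(c,cn):
    P=cloud(c)
    for d in manip.cut_out('pot_mid',cn)[:1]:
        m=d['region'];v,u=np.nonzero(m)
        for lo,hi,z in((15,34,None),(44,56,50)):
            k=(P[...,2]>lo)&(P[...,2]<hi)&m
            q=P[k][:,:2].astype(np.float32)
            if len(q)>5: cc=cv2.minEnclosingCircle(q);print(cn,'pot',lo,k.sum(),np.round(cc[0],1),round(cc[1],1),'mean',q.mean(0))
c=cam('wrist','w8.png');potneck(c,'wrist');top(c,'pot_mid','wrist',52)
c=cam('top');potneck(c,'top')
for t,z in[('stem_mid',130),('drum_mid',82),('small_step_mid',60),('base_step_mid',40)]:top(c,t,'top',z)
c=cam('scene')
for t,z in[('stem_mid',130),('drum_mid',82),('small_step_mid',60),('base_step_mid',40)]:top(c,t,'scene',z)
go(630.5,-82.5,16,6.93)
E
```

```text
clock: 45.05
eef_pos: [630.8, -81.7, 214.3]
eef_rot: [1.255, 1.57, -0.194]
wrist_force: [-0.9, -0.2, -0.7]
finger_gap: 64.4
wrist pot 15 271 [631.5 -84.9] 19.9 mean [630.9312  -81.00157]
wrist pot 44 257 [631.6 -84.6] 12.3 mean [631.46814 -84.43378]
wrist pot_mid 0.86 px 60 z 51.9 rect [630.4 -83.3] [10.9 11.1] 7.04 mean [631.2 -83.9] circ [631.1 -83.7] 6.2
top stem_mid 0.53 px 246 z 129.1 rect [450.6  99. ] [26.1 32.8] 74.25 mean [450.   98.5] circ [449.9  97. ] 16.5
drum_mid none 0.6 239
top base_step_mid 0.55 px 204 z 38.9 rect [448.4 112.5] [71.2 41.2] 2.96 mean [449.9 121.4] circ [448.4 110.6] 39.2
scene small_step_mid 0.71 px 92 z 60.3 rect [460.5  86.5] [64.  36.8] 37.0 mean [449.5  77.3] circ [454.2  94.8] 33.0
scene base_step_mid 0.59 px 187 z 40.1 rect [463.7  86.9] [95.5 52.2] 46.51 mean [456.   81.7] circ [452.9  97.1] 48.1
t 45.75 tcp [630.9 -82.1 213.5] jawyaw 6.93 tilt [-1.e-04 -0.e+00 -1.e+00] shift [197.5  -0.4   0.4] gap 64.5 F [0.2 0.5 0.2] j6 -0.31
spin 0.0001  (or -3.1415 )
```

View pics/w8.png

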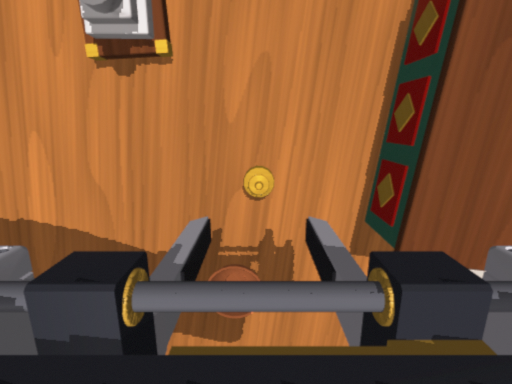

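```bash
python3 -m handwheel '[[[55,0.6,2.6],0],[[55,0,0],0],[[45,0,0],0],[[28,0,0],0],[[11,0,0],0],[[3,0,0],0],[[0,0,0],0],[[0,0,0],0],[[0,0,0],0],[[0,0,0],0]]'; python3 -m handwheel '[[[0,0,0],0],[[0,0,0],0],[[0,0,0],0],[[0,0,0],0],[[0,0,0],0],[[0,0,0],0],[[0,0,0],0],[[0,0,0],0],[[0,0,0],0],[[0,0,0],0]]' 255 20
python3 - <<'E'
from h import *
c=cam('wrist','w9.png')
top(c,'pot_mid','wrist',51,tol=8)
s=manip.read_state()['eef_pos']
go(451.65,s[1]+183.2,190,6.93)
E
```

```text
clock: 47.0
eef_pos: [631.9, -84.6, 16.8]
eef_rot: [1.166, 1.57, -0.284]
wrist_force: [0.7, -0.6, -0.4]
finger_gap: 64.2
clock: 48.25
eef_pos: [631.8, -84.6, 16.6]
eef_rot: [1.357, 1.571, -0.093]
wrist_force: [1.3, 0.3, -0.1]
finger_gap: 38.9
wrist pot_mid 0.92 px 1482 z 45.3 rect [630.9 -80.8] [23.6 23.4] 7.03 mean [630.8 -80.7] circ [630.7 -80.6] 12.3
t 48.35 tcp [631.8 -84.6  16.5] jawyaw 6.93 tilt [ 0.  0. -1.] shift [-173.5 -156.7 -203.6] gap 39.3 F [ 1.1  0.5 -1.1] j6 -0.31
spin 0.0001  (or -3.1415 )
```

View pics/w9.png

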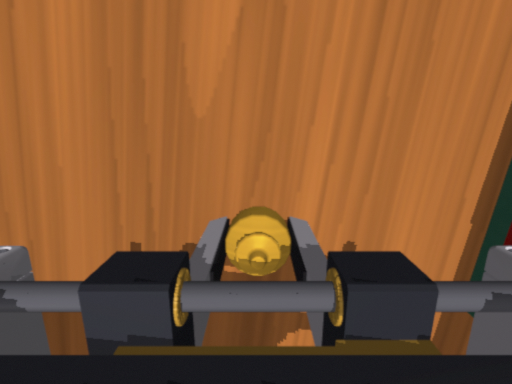

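```bash
python3 -m handwheel '[[[-10,0,0],0],[[-35,0,0],0],[[-50,0,0],0],[[-50,0,0],0],[[-28,-15,-20],0],[[0,-35,-46],0],[[0,-35,-46],0],[[0,-35,-46],0],[[0,-36.7,-45.6],0],[[0,0,0],0]]';  python3 -m handwheel '[[[0,0,0],0],[[0,0,0],0],[[0,0,0],0],[[15,0,0],0],[[13,0,0],0],[[7,0,0],0],[[3,0,0],0],[[0,0,0],0],[[0,0,0],0],[[0,0,0],0]]'
python3 - <<'E'
from h import *
go(451.65,98.7,146.6,6.93)
E
```

```text
clock: 49.6
eef_pos: [449.8, 100.4, 190.5]
eef_rot: [1.8, 1.57, 0.353]
wrist_force: [0.2, -0.5, -0.9]
finger_gap: 39.1
clock: 50.85
eef_pos: [451.8, 98.6, 151.8]
eef_rot: [1.518, 1.57, 0.068]
wrist_force: [0.2, -0.5, -1.5]
finger_gap: 39.4
t 50.85 tcp [451.8  98.6 151.8] jawyaw 6.94 tilt [ 6.e-04  0.e+00 -1.e+00] shift [ 5.2 -0.1 -0.1] gap 39.4 F [ 0.2 -0.5 -1.5] j6 0.01
spin 0.0001  (or -3.1415 )
```

```bash
python3 -m handwheel '[[[2,-0.1,0],0],[[1.5,0,0],0],[[0.8,0,0],0],[[0.4,0,0],0],[[0,0,0],0],[[0,0,0],0],[[0,0,0],0],[[0,0,0],0],[[0,0,0],0],[[0,0,0],0]]'
python3 - <<'E'
from h import *
go(451.65,98.7,146.6,6.93)
E
```

```text
clock: 52.1
eef_pos: [451.6, 98.6, 146.8]
eef_rot: [-1.702, 1.571, 3.131]
wrist_force: [0.4, 0.4, -1.6]
finger_gap: 39.1
t 52.1 tcp [451.6  98.6 146.8] jawyaw 6.93 tilt [-0.  0. -1.] shift [ 0.2  0.1 -0.1] gap 39.1 F [ 0.4  0.4 -1.6] j6 0.01
spin 0.0  (or -3.1416 )
```

```bash
python3 -m handwheel '[[[0.2,0,0],0],[[0,0,0],0],[[0,0,0],0],[[0,0,0],0],[[0,0,0],0],[[0,0,0],0],[[0,0,0],0],[[0,0,0],0],[[0,0,0],0],[[0,0,0],0]]' 80; python3 -m handwheel '[[[-10,0,0],0],[[-30,0,0],0],[[-40,0,0],0],[[-40,0,0],0],[[0,0,0],0],[[0,0,40],0],[[0,0,50],0],[[0,0,50],0],[[0,0,50],0],[[0,0,20],0]]' 
python3 - <<'E'
from h import *
go(451.65,98.7,290,6.93)
c=cam('top','t9.png')
for t,z in[('pot_mid',176),('stem_mid',130),('drum_mid',82),('small_step_mid',60),('base_step_mid',40),('spare_step_mid',20),('dish_mid',35)]:top(c,t,'top',z,tol=6)
s=cam('scene','s9.png')
for t,z in[('pot_mid',176),('stem_mid',130),('drum_mid',82),('small_step_mid',60),('base_step_mid',40),('spare_step_mid',20),('dish_mid',35)]:top(s,t,'scene',z,tol=6)
a=s['pixels'][60:240,170:350,::-1];b=c['pixels'][150:300,130:280,::-1]
cv2.imwrite('pics/f.png',np.hstack([cv2.resize(a,(400,400),interpolation=2),cv2.resize(b,(400,400),interpolation=2)]))
E
```

```text
clock: 53.35
eef_pos: [451.6, 98.6, 146.6]
eef_rot: [-1.223, 1.571, -2.673]
wrist_force: [0.5, -0.4, 0.6]
finger_gap: 64.7
clock: 54.6
eef_pos: [476.6, -112.0, 265.8]
eef_rot: [-1.894, 1.569, 2.937]
wrist_force: [0.5, -0.3, -0.0]
finger_gap: 64.3
t 54.6 tcp [ 476.6 -112.   265.8] jawyaw 6.81 tilt [-1.4e-03  3.0e-04 -1.0e+00] shift [-2.410e+01  2.000e-01 -2.122e+02] gap 64.3 F [ 0.5 -0.3 -0. ] j6 -0.42
spin -0.0021  (or 3.1395 )
top pot_mid 0.84 px 191 z 173.6 rect [450.2  96.4] [24.7 24. ] 47.08 mean [449.8  96.3] circ [449.8  96.5] 12.8
stem_mid none 0.73 116
drum_mid none 0.7 1207
top small_step_mid 0.84 px 233 z 59.0 rect [449.7  97.4] [51.4 52.3] 6.95 mean [442.8  88.3] circ [449.4  96. ] 34.0
top spare_step_mid 0.89 px 1099 z 18.9 rect [611.2 245.5] [70.8 70.3] 16.64 mean [610.9 245.5] circ [610.8 245.4] 47.2
scene pot_mid 0.86 px 88 z 174.9 rect [454.4  93.1] [24.  26.2] 33.79 mean [454.7  93.6] circ [454.9  94.1] 14.5
scene stem_mid 0.5 px 65 z 129.4 rect [458.4  88.6] [31.  19.3] 33.81 mean [458.8  88.1] circ [456.6  91.3] 15.8
scene drum_mid 0.71 px 94 z 81.8 rect [457.8  87.5] [41.5 28.1] 28.99 mean [459.3  85.8] circ [454.6  92.8] 21.9
scene small_step_mid 0.7 px 146 z 59.6 rect [465.2  87.7] [64.9 41.7] 50.53 mean [465.3  86.6] circ [456.9  94.8] 32.7
scene base_step_mid 0.96 px 292 z 40.2 rect [453.8  95.8] [72.6 77.1] 6.61 mean [464.5  83.1] circ [455.6  94.6] 48.7
scene spare_step_mid 0.77 px 684 z 20.4 rect [614.7 244.4] [69.6 77.1] 16.64 mean [615.  244.3] circ [614.5 245.1] 49.2
scene dish_mid 0.84 px 454 z 34.3 rect [ 616.8 -244.9] [81.5 81.3] 33.91 mean [ 612.3 -241.5] circ [ 616.8 -245.2] 41.8
```

View pics/f.png

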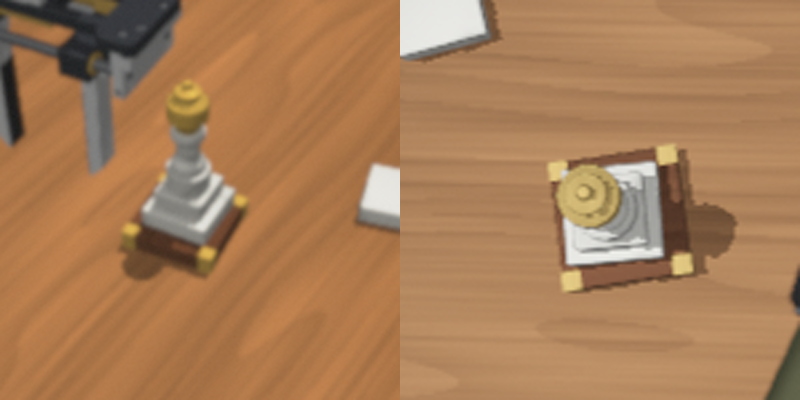

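```bash
python3 -m handwheel '[[[0,0,0],0],[[0,0,0],0],[[0,0,0],0],[[0,0,0],0],[[0,0,0],0],[[0,0,0],0],[[0,0,0],0],[[0,0,0],0],[[0,0,0],0],[[0,0,0],0]]'; python3 -c "
from cell import manip;print(manip.sign_off())"
```

```text
clock: 56.65
eef_pos: [476.9, -109.9, 266.6]
eef_rot: [-1.561, 1.571, -3.011]
wrist_force: [0.5, -0.0, -0.2]
finger_gap: 64.6
the job is handed in; nothing more can be done
None
```

The pedestal is finished and handed in at 56.7 s of the 134 s allowed. From the bottom up it is base step, small step, drum, stem and pot. The small step first landed about 2 mm off-centre. I re-gripped and re-centred it before fetching the drum.

**Centring:** the last camera checks put each piece within about 1 mm of the one below. The top camera showed the pot about 1 mm from the base step's centre in y. The cameras disagree with each other by 2–3 mm in absolute position, so I relied on offsets within a single picture.

**Alignment:** the small step's sides are within about 0.5° of the base step's.

**Upright and clear:** the last pictures show the stack standing straight with the gripper clear of it.

**Bystanders:** the spare step and the dish measured where they were at the start. I did not re-measure the elephant, but the arm never went near it.

**Failed checks:** in the last top picture the drum and stem were hidden by the pot and could not be measured, and the scene camera saw only part of them. Their centring rests on wrist-camera views taken just after each was placed, which showed about 0.5 mm.

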